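# Lock the wick pin into the candle mould

### The arm

A 6-joint arm with a two-finger parallel gripper is mounted at the origin on a cart in front of the work surface, level with it; the furniture and walls round the work are solid. World frame = base frame: x ahead of the robot, y to its left, z up, the work surface at z = 0. Lengths are in m, angles in rad, forces in N, time in s.
With the tool pointing down it reaches from about 0.3 to 0.875 m from the base axis. Payload 6.4 kg.
Tool frame: the origin (TCP) lies midway between the tips of the shut fingers; the grasp point (between the pads) lies 19 mm behind it; x points along the fingers, y is the direction in which the jaws open and shut, and the axes are right-handed (so a half turn about x gives the same grasp; the last joint's range is limited). The gripper opens to 88 mm and grips with 3 to 60 N. Pads are 18 mm wide; open, the fingers measure 123 mm over their backs; the gripper's body (75 mm by 187 mm) begins 45 mm behind the grasp point.
Start: joints at [-1.532, 0.181, 1.607, -0, 1.354, -0.206], TCP at [0.139, -0.558, 0.205] pointing down, gripper open.
Joint ranges: [-2.99, 2.99], [-0.89, 2.07], [0.3, 2.58], [-1.14, 4.28], [0, 2.63], [-3.12, 3.12]. Speed limits (rad/s): [2.57, 2.57, 3.01, 3.14, 3.14, 3.14].

### API

Orientations are given as a 3x3 rotation matrix whose columns are the frame's x, y, z axes.
In Python, from plant import read_state, imaging, r, spotter gives the robot as it stands.
- The arm moves only by the tool servo_tool, never from a script. Its argument "commands" is a list that holds one entry, the list of rows, each a list of 6 numbers: the shift along the tool's x, y, z in mm, then the turn, a rotation vector about the tool's x, y, z in rad. In form: [[[x, y, z, wx, wy, wz], ...]]. A call has 1 to 5 rows; each row is the pose to reach, as a shift and turn from the pose commanded when the call began, along the tool's axes at that moment; what a row does not reach only later rows make up. A row lasts 1/12 s, in which the tool goes at most 41.7 mm and 7.16 degrees, less where a joint would pass 70% of its speed; a pose out of reach is approached as far as the arm can. A call with a gripper value outside its range is refused whole. "claw" is the gripper's target within -1 to 1 (shut at 1, half-way at 0, fully open at -1), set as the call begins (left out, the last holds). The fingers move at their own pace and stop on an object; the grip force is fixed at half the most. Time passes only in rows, so rows that repeat a pose let the fingers close. It gives the time, the measured TCP pose, the force and the opening at its end, in the units of the state.
- read_state(): the state, without advancing time (a new reading comes with each control period).
- imaging.grab_frame(name): name is "scene" or "top"; returns the picture (480x640x3 uint8, blue, green, red); there is no depth.
- imaging.camera_params(name): a dict with "K" (3x3 intrinsics, pixels), "T" (4x4, takes a point from camera to world coordinates). Camera axes: x right, y down, z forward; pixel columns grow to the right and rows downward; lengths in m; the calibration is good to about 2 mm. A picture is of the moment at which its call begins. camera_params takes no time and is no camera call.
- r.job_done(): hands the job in, once; it reports no verdict.
Trained networks look in the newest picture that a camera, given by its name, has taken for a name from the list of things; names that differ only in an ending like _2 or _b are one class to them, and where a whole thing is asked for, a point or a joint stands for the part that bears it (a point fixed in the world has none). Each returns a list of dicts, best first, with "p" (0 to 1); they miss things now and then, are a little off and sometimes report something else, mostly with a low value. They report only what shows in the picture. A call takes as long as a camera call. They do not tell look-alikes from the thing itself.
- spotter.outline_of(camera, thing): "mask" (480x640 bool, what is visible of it) and "centre" ([row, column] in pixels, amid what is visible of it).
- spotter.pinpoint(camera, thing): "centre" ([row, column] in pixels: a listed point, or the origin of a listed thing).
The state is a dict: "clock": time; "joints": joint angles; "joint_velocities": joint speeds; "joint_torque": joint torques, N m; "position": TCP position; "tool_rot": TCP orientation; "contact_force": force on the tool from outside, world axes, zero at the start; "wrist_torque": the same for the moment, N m; "gripper_width": finger opening in m.
Only numpy, scipy, OpenCV 4.12 (cv2) and the standard library are available. Lean on these libraries where they do the work, as an engineer would, in place of code of your own. Each camera call takes 0.05 s, during which the arm holds its last target. There are 200 camera calls.

### The job

Take the wick pin with the crossbar out of the wooden holder and put it down through the guide hole in the mould's cap, passing between the lugs of the open collar, until its crossbar lies flat in the shallow groove across the cap. Then swing the collar's lever fully home to the locked mark, so that the lugs cover the crossbar, and let go. Leave the plain pin in the holder and do not disturb the wick spool or the jug.

Things in the scene. Friction and masses are not known exactly. Their poses are not given: they have to be found in the camera images.
- wick_pin: Loose pin, 0.12 kg, upright in either holder hole. Origin on its axis at the crossbar's underside, z up, x along the crossbar (same either way round). Below: steel rod, 12 mm diameter, to z = -75 mm, its last 12 mm tapered to a 6 mm tip. Crossbar 50 (x) x 12 (y) mm, z 0 to 8. Above: black flat-sided grip 18 (x) x 14 (y) mm, z 8 to 63 mm.
- plain_pin: Bystander in the other holder hole: a loose pin of the same rod and height, with a round 28 mm disc instead of a crossbar and a round knobbed grip up to 22 mm across. Origin on its axis at the underside of the disc. It stays there.
- pin_holder: Fixed light wooden block 60 (x) x 160 (y) x 85 mm high with two upright through holes of 15 mm diameter at y = -50 and +50 mm. Origin at the centre of its underside, z up. The pins' crossbar and disc rest on its top.
- mould_stand: Fixed stand: dark round foot (116 mm), aluminium pillar mould (72 mm) and square cap plate 104 x 104 x 12 mm, its top 90 mm above the table. Origin at the centre of the underside, z up. On the cap, two dark rails 44 mm long, 3 mm high, 20 mm apart form the groove for the crossbar, along the stand's x, one each side of the hole. The lever swings on the -x side.
- guide_hole (a point): Centre of the mouth of the guide hole, on the cap plate's top face: upright through hole, 15 mm diameter, 2 mm chamfer, 82 mm free depth. It is also the collar's axis and the middle of the groove. Axes as mould_stand.
- collar (a joint): Captive steel ring on the cap round the hole (radii 32 and 42, 15 mm high). Angle in rad: 0 open, 1.4 fully home at the locked mark; starts 0 to 0.25; grows counter-clockwise from above; stays where left; about 1 N at the knob turns it. Two opposite lugs, 18 mm wide, 11 to 15 mm above the cap, reach in to 17 mm from the axis, at angles q - 1.4 and q - 1.4 + pi from the stand's x.
- lever_grip (a point): On the axis of the upright black round knob (16 mm) at the end of the collar's lever, at grip height: 45 mm above the cap, 85 mm from the collar's axis. The knob runs 8 to 62 mm above the cap; the lever is 14 mm wide, its top 12 mm above the cap. At collar value q the knob lies at angle 2.442 + q from the stand's x, counter-clockwise from above.
- locked_mark (a point): Dark engraved line on the edge of the cap top, beside a small steel stop dowel, 47 mm from the collar's axis: the lever lies over it when locked.
- wick_spool: Bystander: wooden spool of wick, 60 mm diameter, 68 mm high, standing loose to the right of the stand; origin at the centre of its underside.
- pouring_jug: Bystander: small metal pouring jug, 67 x 110 x 88 mm, standing loose behind the work; origin at the centre of its underside.
Things that resemble listed ones, but are neither listed nor needed, are in the scene too. Leave any green, orange or red look-alike of the wick_pin alone.

How it is judged:
By the outcome, as a careful person would: the job done as asked, in the order asked, and still so for the second after the job is handed in, with the robot touching nothing.
It also fails if it takes over 56 s, if anything falls off the work surface, if the arm or the gripper's body presses on something with over 40 N, if the wrist force passes 120 N, or if a joint passes its speed limit or range.

## Working session

There is one attempt and no reset: what is moved stays moved. The work goes in short steps, Python scripts to look and compute and a tool call to move; the robot and the scene stay as the last step left them, time stands still between calls to the robot, and variables do not carry over. Pictures are saved under pics/ and viewed, about 8 in all and at most 12, crops included, and the job is handed in when it is done.

Besides the shell and the picture viewer there is one more tool, called after "Call:" as a command line: name --argument value ..., lists and objects as JSON in quotes. servo_tool: Moves the arm, as the interface text tells. Its arguments: {"type":"object","properties":{"commands":{"type":"array","items":{"type":"array","items":{"type":"array","items":{"type":"number"}}}},"claw":{"type":"number"}},"required":["commands"]}

```bash
mkdir -p pics; cat > h.py <<'E'
import numpy as np, cv2
from plant import read_state, imaging, r, spotter
def proj(c,P):
    d=imaging.camera_params(c);K=np.array(d["K"]);T=np.linalg.inv(np.array(d["T"]))
    p=K@(T[:3,:3]@np.asarray(P,float)+T[:3,3]);return p[:2]/p[2]
def back(c,rc,z):
    d=imaging.camera_params(c);K=np.array(d["K"]);T=np.array(d["T"])
    v=T[:3,:3]@np.linalg.solve(K,[rc[1],rc[0],1]);o=T[:3,3]
    return o+v*(z-o[2])/v[2]
def tri(obs):  # list of (cam,(row,col))
    A=np.zeros((3,3));b=np.zeros(3)
    for c,rc in obs:
        o=np.array(imaging.camera_params(c)["T"])[:3,3];v=back(c,rc,0)-o;v/=np.linalg.norm(v)
        M=np.eye(3)-np.outer(v,v);A+=M;b+=M@o
    return np.linalg.solve(A,b)
E
python3 - <<'E'
from h import *
np.set_printoptions(precision=4,suppress=True)
for c in("scene","top"):
    im=imaging.grab_frame(c);cv2.imwrite(f"pics/{c}0.png",im)
    print(c,np.array(imaging.camera_params(c)["T"])[:3].round(3).tolist())
Z=dict(wick_pin=.085,plain_pin=.085,pin_holder=0,mould_stand=0,guide_hole=.09,lever_grip=.135,locked_mark=.09,wick_spool=0,pouring_jug=0)
for n,z in Z.items():
    for c in("scene","top"):
        for d in spotter.pinpoint(c,n)[:3]: print(n,c,round(d["p"],2),np.round(d["centre"],1),back(c,d["centre"],z)[:2])
print(read_state())
E
```

```text
scene [[-0.758, -0.352, 0.549, 0.114], [-0.652, 0.421, -0.631, 0.682], [-0.009, -0.836, -0.548, 0.599]]
top [[0.083, -0.975, 0.206, 0.328], [-0.997, -0.082, 0.015, 0.106], [0.002, -0.207, -0.978, 1.284]]
wick_pin scene 0.89 [277.5 201.3] [0.7125 0.3234]
wick_pin scene 0.77 [401.2 234.5] [0.4584 0.4612]
wick_pin scene 0.65 [347.1 280.4] [0.48   0.3519]
wick_pin top 0.7 [166.2 251.8] [0.7264 0.3074]
wick_pin top 0.67 [270.6 218.1] [0.4837 0.3538]
wick_pin top 0.55 [275.8 171. ] [0.4639 0.454 ]
plain_pin scene 0.55 [312.1 325.6] [0.4776 0.2478]
plain_pin top 0.74 [276.3 266.2] [0.4801 0.2485]
pin_holder scene 0.62 [363.5 303.7] [0.4837 0.2985]
pin_holder top 0.73 [279.7 253.4] [0.4805 0.2872]
pin_holder top 0.6 [272.1 219.2] [0.4915 0.3683]
mould_stand scene 0.81 [270.  377.2] [0.5382 0.0002]
mould_stand top 0.95 [265.3 380.5] [ 0.5389 -0.0041]
guide_hole scene 0.61 [236.4 380.3] [0.535  0.0034]
guide_hole top 0.88 [259.4 381.3] [0.5371 0.0027]
lever_grip scene 0.74 [239.8 409.2] [0.4501 0.0386]
lever_grip scene 0.25 [273.5 244.3] [0.6077 0.3049]
lever_grip top 0.71 [294.6 367.6] [0.453
[... 300 characters left out ...]
.8 411.6] [ 0.5744 -0.2036]
pouring_jug scene 0.87 [275.7 243.8] [0.7462 0.2012]
pouring_jug top 0.97 [176.7 304.1] [0.7389 0.1931]
{'clock': 1.0, 'joints': array([-1.5323,  0.1808,  1.607 , -0.    ,  1.3538, -0.2063]), 'joint_velocities': array([ 0.001 ,  0.    ,  0.0006, -0.0003, -0.0005, -0.0001]), 'joint_torque': array([  0.0023, -43.3842, -34.2178,   0.0705,   0.0307,   0.    ]), 'position': array([ 0.1394, -0.5579,  0.2048]), 'tool_rot': array([[-0.    ,  0.2423, -0.9702],
       [ 0.0001, -0.9702, -0.2423],
       [-1.    , -0.0001, -0.    ]]), 'contact_force': array([ 0.4314,  0.3915, -0.0371]), 'wrist_torque': array([-0.0292, -0.0454,  0.0089]), 'gripper_width': 0.08767175238004765}
```

View pics/scene0.png

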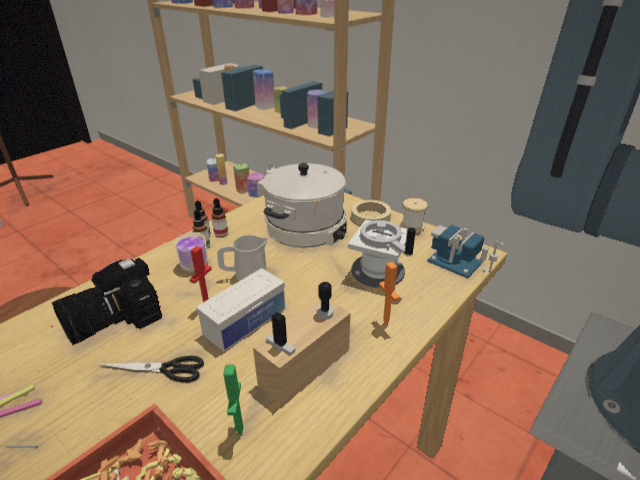

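View pics/top0.png

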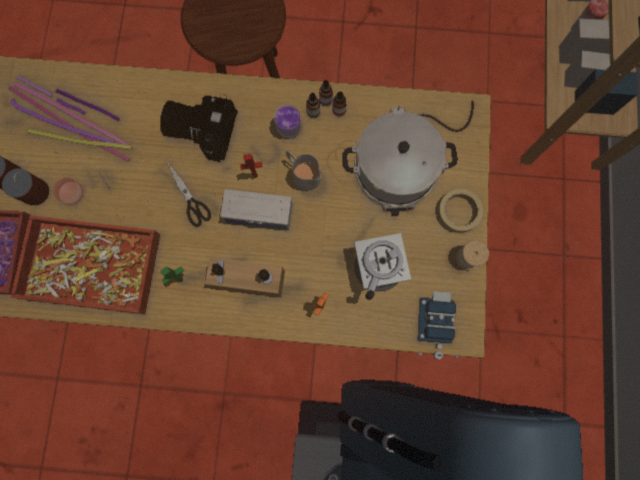

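```bash
python3 - <<'E'
import cv2
a=cv2.imread("pics/top0.png");b=cv2.imread("pics/scene0.png")
p=cv2.resize(a[200:310,150:290],(800,628),interpolation=cv2.INTER_CUBIC)[:600]
q=cv2.resize(a[215:315,325:455],(780,600),interpolation=cv2.INTER_CUBIC)
cv2.imwrite("pics/c1.png",p);cv2.imwrite("pics/c2.png",q)
E
```

```text
(no output)
```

View pics/c1.png

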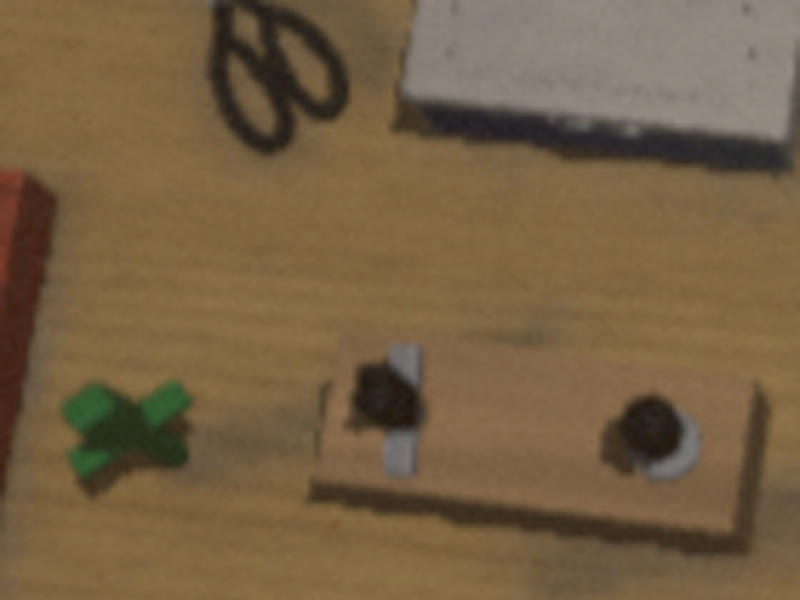

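View pics/c2.png

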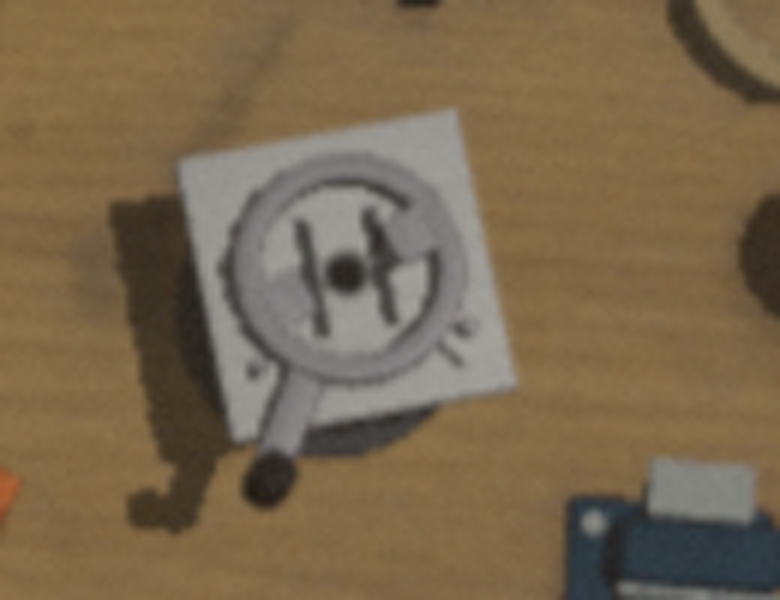

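The wick pin is in the holder's +y hole: grip at top picture (218,268), crossbar about vertical there. The stand is at (382,260) with the collar partly turned and the knob at (370,294). The green, orange and red crosses are decoys. Next I compute the geometry.

```bash
python3 - <<'E'
from h import *
np.set_printoptions(precision=4,suppress=True)
f1=lambda x,y:(200+y/5.714-.4,150+x/5.714-.4)
f2=lambda x,y:(215+y/6-.4,325+x/6-.4)
ang=lambda a,b:np.degrees(np.arctan2(*(a-b)[[1,0]]))
a=back("top",f1(405,345),.093);b=back("top",f1(400,473),.093);print("bar",a,b,(a+b)/2,np.linalg.norm(a-b),ang(a,b))
cs=[back("top",f1(*p),.085) for p in((335,340),(757,385),(735,535),(315,485))]
print("holder",np.mean(cs,0),np.linalg.norm(cs[0]-cs[1]),ang(cs[0],cs[1]),ang(cs[3],cs[2]))
cs=[back("top",f2(*p),.09) for p in((180,158),(455,110),(517,383),(235,442))]
print("cap",np.mean(cs,0),[np.linalg.norm(cs[i]-cs[i-1]) for i in range(4)],[ang(cs[0],cs[3]),ang(cs[1],cs[2]),ang(cs[0],cs[1])-90,ang(cs[3],cs[2])-90])
print("hole",back("top",f2(347,272),.09))
r1=[back("top",f2(*p),.093) for p in((302,222),(320,333),(370,210),(390,322))]
print("rails",np.mean(r1,0),ang(r1[0],r1[1]),ang(r1[2],r1[3]))
print("knob",back("top",f2(270,478),.152), "mark",back("top",f2(452,347),.09))
# grip tops, scene + pins triangulated
for n in("wick_pin","plain_pin","lever_grip"):
  for c in("scene","top"):
    for d in spotter.outline_of(c,n)[:4]:
      ys,xs=np.nonzero(d["mask"]);print(n,c,round(d["p"],2),np.round(d["centre"],1),[ys.min(),ys.max(),xs.min(),xs.max()])
print(tri([("scene",(347.1,280.4)),("top",(270.6,218.1))]),tri([("scene",(236.4,380.3)),("top",(260.0,382.1))]),tri([("scene",(239.8,409.2)),("top",(294.6,367.6))]))
E
```

```text
bar [0.5061 0.3499 0.093 ] [0.4576 0.3458 0.093 ] [0.4819 0.3478 0.093 ] 0.0487051062231993 4.839488559312854
holder [0.4768 0.298  0.085 ] 0.16218126571696523 88.66823833502727 88.0232546153845
cap [0.5362 0.0003 0.09  ] [np.float64(0.10539317549086218), np.float64(0.10233613034397925), np.float64(0.10228739157192923), np.float64(0.10387391220070381)] [np.float64(14.966461616161245), np.float64(15.804012851474441), np.float64(14.888647080931293), np.float64(16.609170609048007)]
hole [0.5362 0.0002 0.09  ]
rails [0.5358 0.001  0.093 ] 12.85626584547313 13.519027364963302
knob [0.4526 0.0273 0.152 ] mark [ 0.512  -0.0392  0.09  ]
wick_pin scene 0.96 [395.2 233.1] [np.int64(365), np.int64(433), np.int64(223), np.int64(241)]
wick_pin scene 0.87 [336.1 280.4] [np.int64(313), np.int64(353), np.int64(267), np.int64(293)]
wick_pin scene 0.69 [285.5 391.6] [np.int64(262), np.int64(324), np.int64(379), np.int64(399)]
wick_pin scene 0.68 [272.9 201.9] [np.int64(247), np.int64(301), np.int64(189), np.int64(211)]
wick_pin top 0.72 [163.9 248.9] [np.int64(154), np.int64(176), np.int64(240), np.in
[... 420 characters left out ...]
p.int64(240), np.int64(298), np.int64(363), np.int64(402)]
plain_pin top 0.61 [255.6 473.8] [np.int64(240), np.int64(269), np.int64(456), np.int64(488)]
plain_pin top 0.48 [274.6 261.5] [np.int64(269), np.int64(283), np.int64(258), np.int64(271)]
lever_grip scene 0.76 [241.8 392.4] [np.int64(221), np.int64(256), np.int64(360), np.int64(414)]
lever_grip scene 0.4 [253.3 243.9] [np.int64(235), np.int64(280), np.int64(217), np.int64(266)]
lever_grip scene 0.19 [212.2 416.8] [np.int64(199), np.int64(231), np.int64(402), np.int64(426)]
lever_grip top 0.58 [266.1 375.3] [np.int64(240), np.int64(299), np.int64(363), np.int64(402)]
[0.4821 0.3526 0.0848] [0.5364 0.0008 0.0881] [0.4544 0.0298 0.1287]
```

```bash
python3 - <<'E'
import cv2,numpy as np
b=cv2.imread("pics/scene0.png")
p=cv2.resize(b[215:295,335:435],(500,400),interpolation=cv2.INTER_CUBIC)
q=cv2.resize(b[270:370,250:360],(300,273),interpolation=cv2.INTER_CUBIC)
q=np.vstack([q,np.zeros((127,300,3),np.uint8)])
cv2.imwrite("pics/c3.png",np.hstack([p,q]))
E
```

```text
(no output)
```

View pics/c3.png

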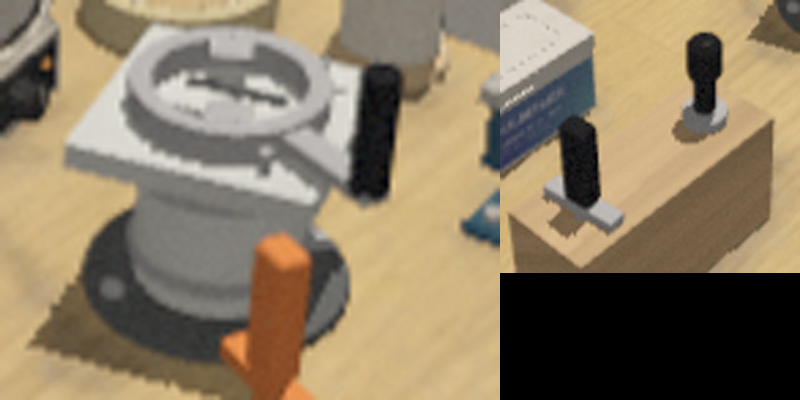

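Measured so far, all consistent with the stated sizes and heights:
- **Pin:** about (0.481, 0.350), crossbar at about +4°.
- **Guide hole:** (0.536, 0.0005), stand yaw about 15°.
- **Collar:** q about 0.1.

The close-up scene crop confirms the black-gripped pin with the steel crossbar. I start moving, with the path kept high.

Call:
servo_tool --commands '[[[-25,-91,-130,0,0,0],[-25,-91,-130,0,0,0],[-25,-91,-130,0,0,0],[-25,-91,-130,0,0,0],[-25,-91,-130,0,0,0]]]' --claw -1

```text
clock: 1.72
position: [0.247, -0.4344, 0.2311]
tool_rot: [[0.002, 0.247, -0.969], [-0.0, -0.969, -0.247], [-1.0, 0.001, -0.002]]
contact_force: [-0.1, -1.4, -0.7]
gripper_width: 0.0881
```

Call:
servo_tool --commands '[[[-25,-91,-130,0,0,0],[-25,-91,-130,0,0,0],[-25,-91,-130,0,0,0],[-25,-91,-130,0,0,0],[-25,-91,-130,0,0,0]]]'

```text
clock: 2.13
position: [0.3508, -0.315, 0.2563]
tool_rot: [[0.003, 0.248, -0.969], [-0.001, -0.969, -0.248], [-1.0, 0.001, -0.003]]
contact_force: [-0.6, 0.3, -0.7]
gripper_width: 0.0881
```

Call:
servo_tool --commands '[[[-25,-91,-130,0,0,0],[-25,-91,-130,0,0,0],[-25,-91,-130,0,0,0],[-25,-91,-130,0,0,0],[-25,-91,-130,0,0,0]]]'

```text
clock: 2.55
position: [0.4548, -0.1954, 0.2811]
tool_rot: [[0.003, 0.247, -0.969], [0.0, -0.969, -0.247], [-1.0, 0.001, -0.003]]
contact_force: [0.3, 0.4, -0.5]
gripper_width: 0.0879
```

Call:
servo_tool --commands '[[[0,-175,-54,0,0,0],[0,-175,-54,0,0,0],[0,-175,-54,0,0,0],[0,-175,-54,0,0,0],[0,-175,-54,0,0,0]]]'

```text
clock: 2.97
position: [0.4612, -0.013, 0.2797]
tool_rot: [[0.0, 0.244, -0.97], [0.001, -0.97, -0.244], [-1.0, -0.001, -0.0]]
contact_force: [0.8, 0.1, 0.6]
gripper_width: 0.088
```

Call:
servo_tool --commands '[[[0,-175,-54,0,0,0],[0,-175,-54,0,0,0],[0,-175,-54,0,0,0],[0,-175,-54,0,0,0],[0,-175,-54,0,0,0]]]'

```text
clock: 3.38
position: [0.4716, 0.17, 0.2796]
tool_rot: [[0.0, 0.245, -0.97], [0.001, -0.97, -0.245], [-1.0, -0.001, -0.0]]
contact_force: [-0.2, -0.4, -0.7]
gripper_width: 0.088
```

Call:
servo_tool --commands '[[[0,-175,-54,0.174,0,0],[0,-175,-54,0.174,0,0],[0,-175,-54,0.174,0,0],[0,-175,-54,0.174,0,0],[0,-175,-54,0.174,0,0]]]'

```text
clock: 3.8
position: [0.482, 0.3526, 0.2791]
tool_rot: [[-0.0, 0.072, -0.997], [0.001, -0.997, -0.072], [-1.0, -0.001, 0.0]]
contact_force: [-1.1, 0.3, -0.1]
gripper_width: 0.0878
```

Call:
servo_tool --commands '[[[100,2,0,0,0,0],[100,2,0,0,0,0],[100,2,0,0,0,0],[100,2,0,0,0,0]]]'

```text
clock: 4.13
position: [0.4792, 0.3453, 0.1735]
tool_rot: [[-0.009, 0.07, -0.997], [-0.005, -0.998, -0.07], [-1.0, 0.004, 0.01]]
contact_force: [-0.2, -0.3, -0.0]
gripper_width: 0.0886
```

```bash
python3 - <<'E'
from h import *
a=imaging.grab_frame("top");b=imaging.grab_frame("scene")
p=cv2.resize(a[200:320,150:300],(500,400),interpolation=cv2.INTER_CUBIC)
q=cv2.resize(b[230:390,220:380],(300,300),interpolation=cv2.INTER_CUBIC)
cv2.imwrite("pics/c4.png",np.hstack([p,np.vstack([q,np.zeros((100,300,3),np.uint8)])]))
E
```

```text
(no output)
```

View pics/c4.png

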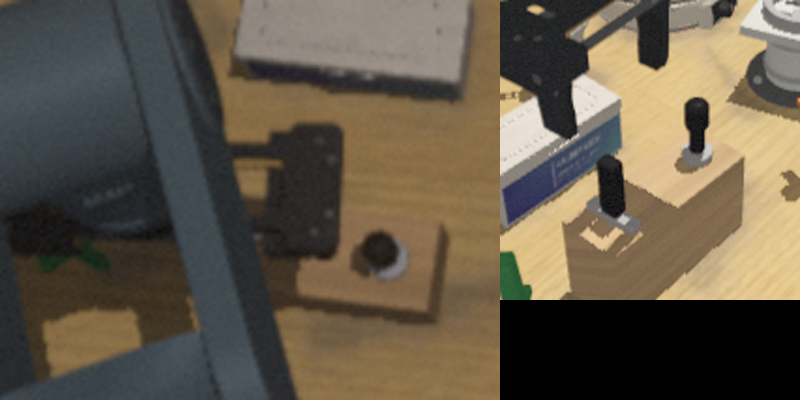

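```bash
python3 - <<'E'
from h import *
s=read_state();P=s["position"];R=s["tool_rot"];print(P,R[:,0])
print("tips",[proj("scene",P+d*.05*R[:,1])for d in(-1,0,1)])
print("pin top",proj("scene",[.481,.35,.148]),"under",proj("scene",[.481,.35,.085]))
print("seen tips",[(220+(x-500)/1.875,230+y/1.875) for x,y in((563,130),(653,62),(608,160),(612,210))])
E
```

```text
[0.4824255  0.34703585 0.17964236] [-7.98983120e-04 -7.25379883e-04 -9.99999418e-01]
tips [array([253.44307178, 316.69534265]), array([277.92134703, 297.00421084]), array([299.98587414, 279.25477763])]
pin top [278.43885829 315.22110172] under [280.81388255 346.05442709]
seen tips [(253.6, 299.3333333333333), (301.6, 263.06666666666666), (277.6, 315.3333333333333), (279.73333333333335, 342.0)]
```

Scene picture: finger tips straddle the grip at columns 254 and 302 with the pin top at (278,315), so the lateral position matches. I descend and close.

Call:
servo_tool --commands '[[[36,-1,0,0,0,0],[72,-3,0,0,0,0],[72,-3,0,0,0,0],[72,-3,0,0,0,0]]]'

```text
clock: 4.57
position: [0.4817, 0.3506, 0.1084]
tool_rot: [[-0.001, 0.07, -0.998], [-0.001, -0.998, -0.07], [-1.0, 0.001, 0.001]]
contact_force: [-1.1, 0.3, 1.0]
gripper_width: 0.0879
```

Call:
servo_tool --commands '[[[0,0,0,0,0,0],[0,0,0,0,0,0],[0,0,0,0,0,0],[0,0,0,0,0,0],[0,0,0,0,0,0]]]' --claw 1

```text
clock: 4.98
position: [0.4821, 0.3514, 0.1091]
tool_rot: [[0.002, 0.071, -0.997], [0.001, -0.997, -0.071], [-1.0, -0.001, -0.002]]
contact_force: [-0.2, 0.1, -0.4]
gripper_width: 0.0569
```

Call:
servo_tool --commands '[[[0,0,0,0,0,0],[0,0,0,0,0,0],[0,0,0,0,0,0]]]'

```text
clock: 5.23
position: [0.4814, 0.3511, 0.1079]
tool_rot: [[-0.0, 0.071, -0.997], [-0.0, -0.997, -0.071], [-1.0, -0.0, 0.0]]
contact_force: [-0.2, -0.4, 0.6]
gripper_width: 0.0373
```

Call:
servo_tool --commands '[[[0,0,0,0,0,0],[0,0,0,0,0,0],[0,0,0,0,0,0],[0,0,0,0,0,0],[0,0,0,0,0,0]]]'

```text
clock: 5.65
position: [0.4814, 0.351, 0.1078]
tool_rot: [[-0.0, 0.071, -0.997], [-0.0, -0.997, -0.071], [-1.0, 0.0, 0.0]]
contact_force: [-0.2, 0.0, -0.6]
gripper_width: 0.0134
```

Call:
servo_tool --commands '[[[0,0,0,0,0,0],[0,0,0,0,0,0],[0,0,0,0,0,0]]]'

```text
clock: 5.9
position: [0.4814, 0.3511, 0.1077]
tool_rot: [[-0.0, 0.071, -0.997], [-0.0, -0.997, -0.071], [-1.0, 0.0, 0.0]]
contact_force: [0.1, -0.2, -0.9]
gripper_width: 0.0134
```

Call:
servo_tool --commands '[[[-20,0,0,0,0,0],[-50,0,0,0,0,0],[-80,0,0,0,0,0],[-100,0,0,0,0,0],[-100,0,0,0,0,0]]]'

```text
clock: 6.32
position: [0.4841, 0.3525, 0.2132]
tool_rot: [[0.008, 0.071, -0.997], [0.004, -0.997, -0.071], [-1.0, -0.003, -0.008]]
contact_force: [1.1, -0.9, -0.7]
gripper_width: 0.0136
```

Call:
servo_tool --commands '[[[-30,0,0,0,0,0],[-60,0,0,0,0,0],[-82,0,0,0,0,0],[-82,0,0,0,0,0]]]'

```text
clock: 6.65
position: [0.4833, 0.3521, 0.294]
tool_rot: [[0.006, 0.071, -0.997], [0.003, -0.997, -0.071], [-1.0, -0.003, -0.007]]
contact_force: [-0.7, -0.0, -0.5]
gripper_width: 0.0132
```

```bash
python3 - <<'E'
from h import *
s=read_state();P=s["position"];R=s["tool_rot"];print(P,s["gripper_width"])
b=imaging.grab_frame("scene");cv2.imwrite("pics/c5.png",cv2.resize(b[150:350,200:360],(640,800))[:600])
cv2.imwrite("pics/s5.png",b)
G=np.array([.5362,.0005,.36]);D=R.T@(G-P)*1000
print("shift to above hole keeping yaw",D.round(1))
E
```

```text
[0.48327215 0.35208112 0.29396138] 0.01315403236796619
shift to above hole keeping yaw [-66.8 354.3 -28.3]
```

View pics/c5.png

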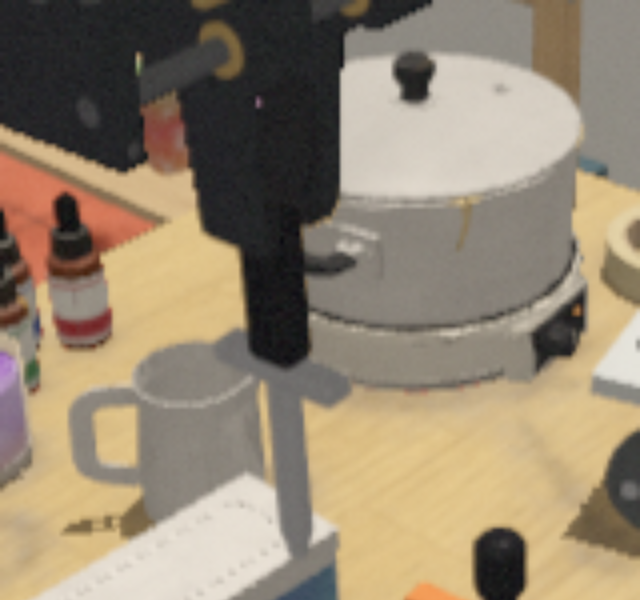

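Pin held upright with its crossbar square to the jaws, tip at scene pixel (274,288). I carry it to the stand.

Call:
servo_tool --commands '[[[0,35,-3,0,0,0],[0,75,-6,0,0,0],[0,115,-9,0,0,0],[0,150,-12,0,0,0],[0,177,-14,0,0,0]]]'

```text
clock: 7.12
position: [0.5068, 0.1729, 0.2863]
tool_rot: [[-0.005, 0.07, -0.998], [-0.001, -0.998, -0.07], [-1.0, 0.001, 0.005]]
contact_force: [0.5, 0.4, -0.6]
gripper_width: 0.013
```

Call:
servo_tool --commands '[[[0,40,-3,-0.04,0,0],[0,80,-6,-0.08,0,0],[0,120,-9,-0.12,0,0],[0,155,-12,-0.16,0,0],[0,177,-14,-0.19,0,0]]]'

```text
clock: 7.53
position: [0.5333, -0.0032, 0.2864]
tool_rot: [[-0.004, 0.257, -0.966], [0.0, -0.966, -0.257], [-1.0, -0.001, 0.004]]
contact_force: [0.3, 1.1, -1.5]
gripper_width: 0.0135
```

Call:
servo_tool --commands '[[[0,0,0,0,0,0],[0,0,0,0,0,0],[0,0,0,0,0,0]]]'

```text
clock: 7.78
position: [0.5335, 0.0007, 0.2878]
tool_rot: [[-0.003, 0.257, -0.966], [0.001, -0.966, -0.257], [-1.0, -0.002, 0.003]]
contact_force: [0.7, 0.4, -1.1]
gripper_width: 0.0132
```

```bash
python3 - <<'E'
from h import *
s=read_state();P=s["position"];R=s["tool_rot"];print(P.round(4),R.round(3).tolist())
b=imaging.grab_frame("scene");cv2.imwrite("pics/c6.png",cv2.resize(b[130:310,300:460],(640,720),interpolation=cv2.INTER_CUBIC)[:600])
u=P+.0227*R[:,0];print("pred tip",proj("scene",P+.0977*R[:,0]),"under",proj("scene",u),"bar ends",[proj("scene",u+d*.025*R[:,2]) for d in(-1,1)])
print("hole",proj("scene",[.5362,.0005,.09]))
for d in spotter.pinpoint("scene","wick_pin")[:3]: print(d["p"],d["centre"])
for c in("scene","top"):
  imaging.grab_frame(c) if c=="top" else 0
  for d in spotter.pinpoint(c,"guide_hole")[:1]: print(c,d["p"],d["centre"],back(c,d["centre"],.09))
E
```

```text
[0.5335 0.0007 0.2878] [[-0.003, 0.257, -0.966], [0.001, -0.966, -0.257], [-1.0, -0.002, 0.003]]
pred tip [385.16645392 192.92202422] under [387.97509255 156.74243575] bar ends [array([375.21406938, 154.58551606]), array([401.01876396, 158.94712978])]
hole [380.60783751 235.62964711]
0.89 [158.8, 388.6]
0.59 [304.0, 158.8]
0.58 [409.6, 196.5]
scene 0.94 [236.6, 381.3] [0.53301585 0.00266697 0.09      ]
top 0.72 [259.6, 384.0] [ 0.53717527 -0.00315379  0.09      ]
```

View pics/c6.png

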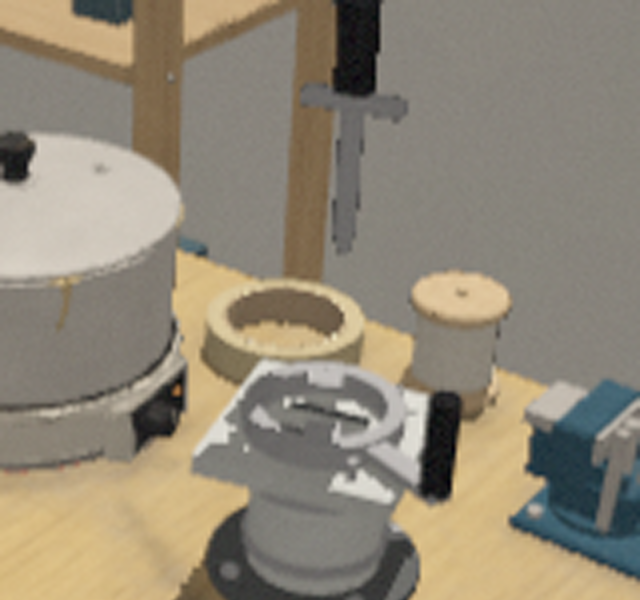

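```bash
python3 - <<'E'
from h import *
np.set_printoptions(precision=1,suppress=True)
for x,y,w in((.536,.0005,15),(.535,.003,15),(.5335,.003,15),(.535,.003,13)):
    w=np.radians(w);R=np.array([[np.cos(w),-np.sin(w)],[np.sin(w),np.cos(w)]])
    f=lambda p,z:((proj("scene",[*(R@p+[x,y]),z])-[335,215]+.4)*5)
    print(x,y,"corners",*[f(np.array(p)*.052,.09) for p in((1,1),(1,-1),(-1,-1),(-1,1))],"hole",f(np.zeros(2),.09),"ringtop L/R/B/F",
      (lambda c:(c[:,0].min(),c[:,0].max(),c[:,1].min(),c[:,1].max()))(np.array([f(.042*np.array([np.cos(t),np.sin(t)]),.105) for t in np.linspace(0,6.28,90)])))
E
python3 - <<'E'
import cv2
b=cv2.imread("pics/scene0.png")
cv2.imwrite("pics/c7.png",cv2.resize(b[215:275,335:415],(800,600),interpolation=cv2.INTER_CUBIC))
E
```

```text
0.536 0.0005 corners [ 65.8 139.1] [157.   20.4] [388.2  73. ] [313.6 201.4] hole [230.4 105.3] ringtop L/R/B/F (np.float64(130.11869680492663), np.float64(336.5145574739323), np.float64(22.339577662257398), np.float64(130.7970105503105))
0.535 0.003 corners [ 64.  142.6] [155.5  23.4] [387.2  76.2] [312.3 205.2] hole [229.  108.7] ringtop L/R/B/F (np.float64(128.47700663524319), np.float64(335.3321761864628), np.float64(25.413484918260394), np.float64(134.36951702641605))
0.5335 0.003 corners [ 67.  143.9] [158.3  24.5] [390.3  77.4] [315.6 206.7] hole [232.1 109.9] ringtop L/R/B/F (np.float64(131.43281514898501), np.float64(338.4988671232783), np.float64(26.5696848693413), np.float64(135.7167099015791))
0.535 0.003 corners [ 61.7 139.3] [160.9  22.4] [390.1  79.2] [306.3 206.5] hole [229.  108.7] ringtop L/R/B/F (np.float64(128.47355895119375), np.float64(335.3389925013279), np.float64(25.4342037822762), np.float64(134.393991969263))
```

View pics/c7.png

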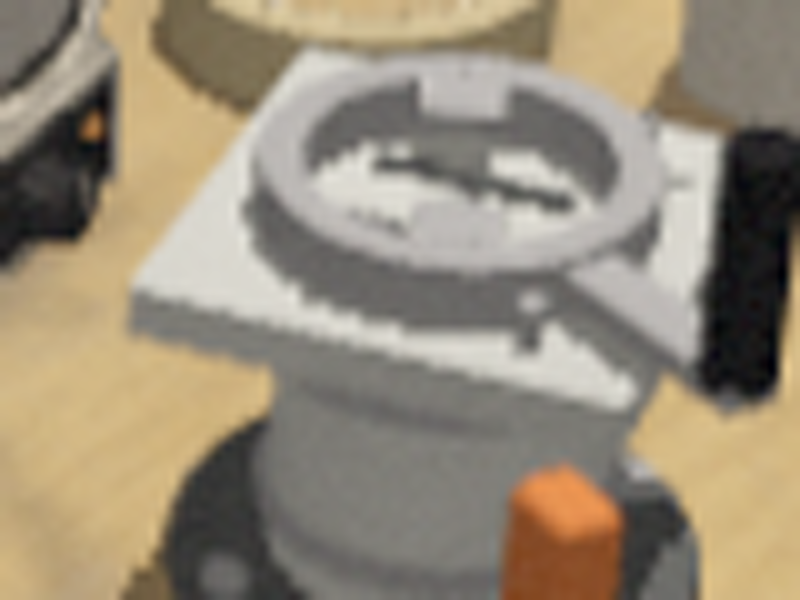

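Scene crop: cap corners at (132,287), (308,47) and (632,407). That puts the hole at about (0.535, 0.003), since the scene camera agrees with the arm to under 1 mm and the top camera reads about 3 mm low in y. I correct and descend to just above the hole.

Call:
servo_tool --commands '[[[30,-2,-2,0,0,0],[60,-2,-2,0,0,0],[78,-2,-2,0,0,0],[78,-2,-2,0,0,0],[78,-2,-2,0,0,0]]]'

```text
clock: 8.45
position: [0.5352, 0.0032, 0.2114]
tool_rot: [[-0.002, 0.259, -0.966], [0.0, -0.966, -0.259], [-1.0, -0.001, 0.002]]
contact_force: [0.3, -0.1, -0.1]
gripper_width: 0.0132
```

Call:
servo_tool --commands '[[[0,0,0,0,0,0],[0,0,0,0,0,0],[0,0,0,0,0,0]]]'

```text
clock: 8.7
position: [0.5369, 0.0023, 0.2137]
tool_rot: [[0.003, 0.258, -0.966], [-0.001, -0.966, -0.258], [-1.0, 0.001, -0.003]]
contact_force: [0.6, 0.0, -0.3]
gripper_width: 0.0136
```

```bash
python3 - <<'E'
from h import *
s=read_state();P=s["position"];R=s["tool_rot"];print(P.round(4),R.round(4).tolist())
b=imaging.grab_frame("scene");cv2.imwrite("pics/c8.png",cv2.resize(b[190:265,330:430],(800,600),interpolation=cv2.INTER_CUBIC))
print("pred tip c8",(proj("scene",P+.0977*R[:,0])-[330,190]+.4)*8,"tip when lowered",(proj("scene",[P[0],P[1],.09])-[330,190]+.4)*8)
E
```

```text
[0.5369 0.0023 0.2137] [[0.0031, 0.258, -0.9661], [-0.0007, -0.9661, -0.258], [-1.0, 0.0015, -0.0028]]
pred tip c8 [407.5533367  283.78286637] tip when lowered [401.77586996 370.1648762 ]
```

View pics/c8.png

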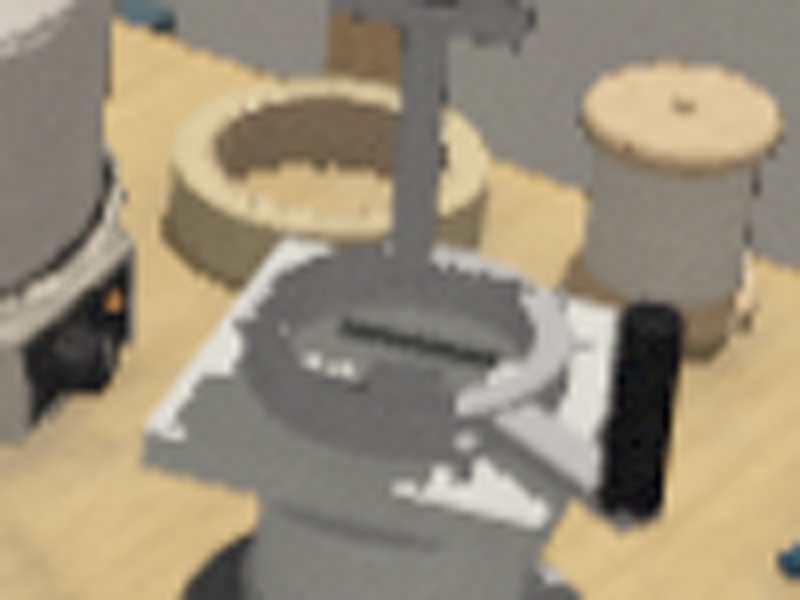

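Call:
servo_tool --commands '[[[6,0,0,0,0,0],[12,0,0,0,0,0],[18,0,0,0,0,0],[20,0,0,0,0,0],[20,0,0,0,0,0]]]'

```text
clock: 9.17
position: [0.5351, 0.0026, 0.1905]
tool_rot: [[-0.002, 0.258, -0.966], [0.0, -0.966, -0.258], [-1.0, -0.001, 0.002]]
contact_force: [-0.9, -0.2, -0.5]
gripper_width: 0.0136
```

Call:
servo_tool --commands '[[[4,0,0,0,0,0],[8,0,0,0,0,0],[12,0,0,0,0,0],[16,0,0,0,0,0],[16,0,0,0,0,0]]]'

```text
clock: 9.58
position: [0.5352, 0.0026, 0.1747]
tool_rot: [[-0.002, 0.258, -0.966], [0.0, -0.966, -0.258], [-1.0, -0.001, 0.002]]
contact_force: [-0.9, -0.4, -1.0]
gripper_width: 0.0133
```

Call:
servo_tool --commands '[[[5,0,0,0,0,0],[10,0,0,0,0,0],[15,0,0,0,0,0],[20,0,0,0,0,0],[20,0,0,0,0,0]]]'

```text
clock: 10.0
position: [0.535, 0.0026, 0.1544]
tool_rot: [[-0.002, 0.258, -0.966], [0.0, -0.966, -0.258], [-1.0, -0.001, 0.002]]
contact_force: [-0.1, -0.1, -1.6]
gripper_width: 0.0134
```

Call:
servo_tool --commands '[[[5,0,0,0,0,0],[10,0,0,0,0,0],[15,0,0,0,0,0],[20,0,0,0,0,0],[20,0,0,0,0,0]]]'

```text
clock: 10.42
position: [0.535, 0.0026, 0.1344]
tool_rot: [[-0.002, 0.258, -0.966], [0.0, -0.966, -0.258], [-1.0, -0.001, 0.002]]
contact_force: [-1.2, 0.6, -0.7]
gripper_width: 0.0134
```

Call:
servo_tool --commands '[[[5,0,0,0,0,0],[10,0,0,0,0,0],[15,0,0,0,0,0],[17,0,0,0,0,0],[17,0,0,0,0,0]]]'

```text
clock: 10.83
position: [0.5353, 0.0026, 0.118]
tool_rot: [[-0.001, 0.258, -0.966], [0.0, -0.966, -0.258], [-1.0, -0.001, 0.001]]
contact_force: [0.4, 0.2, -0.5]
gripper_width: 0.0133
```

Call:
servo_tool --commands '[[[2,0,0,0,0,0],[3,0,0,0,0,0],[4,0,0,0,0,0],[5,0,0,0,0,0]]]'

```text
clock: 11.17
position: [0.536, 0.0024, 0.1139]
tool_rot: [[0.0, 0.258, -0.966], [-0.0, -0.966, -0.258], [-1.0, 0.0, -0.0]]
contact_force: [0.3, -0.2, -0.7]
gripper_width: 0.0135
```

Call:
servo_tool --commands '[[[1,0,0,0,0,0],[2,0,0,0,0,0],[2,0,0,0,0,0]]]'

```text
clock: 11.42
position: [0.5363, 0.0023, 0.1127]
tool_rot: [[0.001, 0.258, -0.966], [-0.0, -0.966, -0.258], [-1.0, 0.001, -0.001]]
contact_force: [-1.9, 0.5, 3.8]
gripper_width: 0.0136
```

```bash
python3 - <<'E'
from h import *
s=read_state();P=s["position"];print(P.round(4),s["contact_force"])
b=imaging.grab_frame("scene");cv2.imwrite("pics/c9.png",cv2.resize(b[190:265,330:430],(800,600),interpolation=cv2.INTER_CUBIC))
E
```

```text
[0.5363 0.0023 0.1127] [-1.86629828  0.52239492  3.81716571]
```

View pics/c9.png

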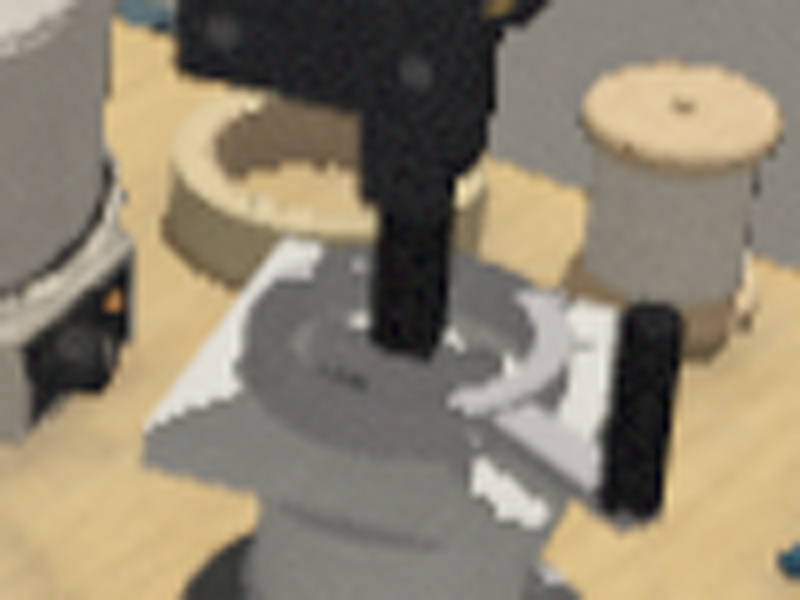

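Pin seated: TCP z is 0.1127, exactly the expected seating height (on the rails it would be 3 mm higher), with 3.8 N of contact. The picture shows the grip upright in the middle of the collar. I release and rise.

Call:
servo_tool --commands '[[[-1,0,0,0,0,0],[-1,0,0,0,0,0],[-1,0,0,0,0,0],[-1,0,0,0,0,0],[-1,0,0,0,0,0]]]' --claw -0.2

```text
clock: 11.88
position: [0.5358, 0.0025, 0.1126]
tool_rot: [[-0.0, 0.258, -0.966], [0.0, -0.966, -0.258], [-1.0, -0.0, 0.0]]
contact_force: [0.8, -0.1, 0.5]
gripper_width: 0.0445
```

Call:
servo_tool --commands '[[[0,0,0,0,0,0],[0,0,0,0,0,0],[0,0,0,0,0,0]]]'

```text
clock: 12.13
position: [0.5358, 0.0024, 0.1128]
tool_rot: [[-0.0, 0.258, -0.966], [0.0, -0.966, -0.258], [-1.0, -0.0, 0.0]]
contact_force: [-0.2, 0.1, -0.4]
gripper_width: 0.053
```

Call:
servo_tool --commands '[[[-15,0,0,0,0,0],[-40,0,0,0,0,0],[-70,0,0,0,0,0],[-100,0,0,0,0,0],[-110,0,0,0,0,0]]]'

```text
clock: 12.55
position: [0.5381, 0.002, 0.2276]
tool_rot: [[0.007, 0.258, -0.966], [-0.001, -0.966, -0.258], [-1.0, 0.003, -0.006]]
contact_force: [1.1, -1.3, 0.6]
gripper_width: 0.0525
```

```bash
python3 - <<'E'
from h import *
np.set_printoptions(precision=4,suppress=True)
s=read_state();P=s["position"];R=s["tool_rot"];print(P,s["gripper_width"],R.round(3).tolist())
b=imaging.grab_frame("scene");cv2.imwrite("pics/s10.png",b)
print("orange",back("scene",(324,387),0),back("scene",(264,390),.138))
# dark blob of knob in scene
g=b[215:265,398:420].max(2)<45;ys,xs=np.nonzero(g);print("knob blob",ys.min()+215,ys.max()+215,xs.min()+398,xs.max()+398,xs.mean()+398,ys.mean()+215)
for q in(0,.05,.1,.15,.2):
  a=2.442+q+np.radians(15);k=np.array([.5355+.085*np.cos(a),.0025+.085*np.sin(a)])
  print(q,k,"top,mid,bot",proj("scene",[*k,.152]),proj("scene",[*k,.125]),proj("scene",[*k,.098]))
for n in("wick_pin","lever_grip","guide_hole"):
  for d in spotter.pinpoint("scene",n)[:4]:print(n,round(d["p"],2),d["centre"])
print("pin exp",proj("scene",[.5355,.0025,.09]))
E
```

```text
[0.5381 0.002  0.2276] 0.05250707302185861 [[0.007, 0.258, -0.966], [-0.001, -0.966, -0.258], [-1.0, 0.003, -0.006]]
orange [0.4288 0.1271 0.    ] [0.4335 0.1291 0.138 ]
knob blob 228 253 405 414 409.75280898876406 240.93820224719101
0 [0.4585 0.0385] top,mid,bot [406.2022 230.4838] [404.8144 242.6575] [403.4738 254.4168]
0.05 [0.4568 0.0346] top,mid,bot [408.1129 229.9401] [406.6945 242.1017] [405.3243 253.8499]
0.1 [0.4553 0.0307] top,mid,bot [409.9472 229.345 ] [408.4999 241.4929] [407.1018 253.2289]
0.15 [0.454  0.0266] top,mid,bot [411.7001 228.7004] [410.2258 240.8335] [408.8013 252.556 ]
0.2 [0.4529 0.0225] top,mid,bot [413.3669 228.0086] [411.8673 240.1257] [410.4183 251.8336]
wick_pin 0.79 [236.2, 379.0]
wick_pin 0.77 [410.1, 195.7]
wick_pin 0.64 [307.5, 156.4]
lever_grip 0.84 [236.9, 409.3]
guide_hole 0.58 [236.9, 383.0]
guide_hole 0.36 [235.5, 379.7]
pin exp [380.3425 236.1485]
```

Call:
servo_tool --commands '[[[0,-9,14,0.11,0,0],[0,-18,29,0.22,0,0],[0,-28,44,0.34,0,0],[0,-37,58,0.45,0,0],[0,-45,72,0.56,0,0]]]'

```text
clock: 13.17
position: [0.4523, 0.0279, 0.22]
tool_rot: [[-0.005, -0.3, -0.954], [0.001, -0.954, 0.3], [-1.0, 0.0, 0.005]]
contact_force: [-0.5, 0.8, 0.3]
gripper_width: 0.0531
```

Call:
servo_tool --commands '[[[0,0,0,0,0,0],[0,0,0,0,0,0],[0,0,0,0,0,0]]]'

```text
clock: 13.42
position: [0.4547, 0.0272, 0.2218]
tool_rot: [[-0.001, -0.292, -0.956], [0.0, -0.956, 0.292], [-1.0, 0.0, 0.001]]
contact_force: [0.3, -0.3, -0.1]
gripper_width: 0.0528
```

Over the knob; I descend about 105 mm and watch the force.

Call:
servo_tool --commands '[[[25,0,0,0,0,0],[45,0,0,0,0,0],[60,0,0,0,0,0],[70,0,0,0,0,0],[70,0,0,0,0,0]]]'

```text
clock: 13.83
position: [0.4534, 0.0274, 0.1502]
tool_rot: [[-0.005, -0.294, -0.956], [0.001, -0.956, 0.294], [-1.0, 0.0, 0.005]]
contact_force: [-0.4, 0.4, 0.1]
gripper_width: 0.0529
```

Call:
servo_tool --commands '[[[10,0,0,0,0,0],[20,0,0,0,0,0],[30,0,0,0,0,0],[35,0,0,0,0,0],[35,0,0,0,0,0]]]'

```text
clock: 14.25
position: [0.4537, 0.0275, 0.1164]
tool_rot: [[-0.002, -0.295, -0.956], [0.0, -0.956, 0.295], [-1.0, 0.0, 0.002]]
contact_force: [-0.2, -0.7, -0.3]
gripper_width: 0.0531
```

Call:
servo_tool --commands '[[[0,0,0,0,0,0],[0,0,0,0,0,0],[0,0,0,0,0,0],[0,0,0,0,0,0],[0,0,0,0,0,0]]]' --claw 1

```text
clock: 14.67
position: [0.455, 0.0273, 0.1182]
tool_rot: [[0.001, -0.295, -0.956], [-0.0, -0.956, 0.295], [-1.0, -0.0, -0.001]]
contact_force: [0.1, -0.1, -0.3]
gripper_width: 0.0216
```

Call:
servo_tool --commands '[[[0,0,0,0,0,0],[0,0,0,0,0,0],[0,0,0,0,0,0],[0,0,0,0,0,0]]]'

```text
clock: 15.0
position: [0.4553, 0.0272, 0.1185]
tool_rot: [[0.001, -0.295, -0.956], [-0.0, -0.956, 0.295], [-1.0, -0.0, -0.001]]
contact_force: [-0.5, -1.0, 5.8]
gripper_width: 0.0006
```

```bash
python3 - <<'E'
from h import *
s=read_state();print(s["position"],s["gripper_width"],s["contact_force"],s["wrist_torque"])
b=imaging.grab_frame("scene");t=imaging.grab_frame("top")
for c in("scene","top"):
  for n in("lever_grip","wick_pin"):
    for d in spotter.pinpoint(c,n)[:3]:print(c,n,round(d["p"],2),d["centre"])
p=cv2.resize(b[180:280,330:440],(440,400),interpolation=cv2.INTER_CUBIC);q=cv2.resize(t[215:325,325:425],(360,400),interpolation=cv2.INTER_CUBIC)
cv2.imwrite("pics/c11.png",np.hstack([p,q]))
P=s["position"];print((proj("scene",P)-[330,180]+.4)*4)
E
```

```text
[0.45531004 0.02721306 0.11846379] 0.0005791187478555893 [-0.47902699 -0.95802327  5.76507055] [ 0.01501054 -0.02281291 -0.01363446]
scene lever_grip 0.55 [237.3, 407.3]
scene wick_pin 0.75 [306.8, 156.9]
scene wick_pin 0.61 [412.7, 197.3]
scene wick_pin 0.51 [234.1, 381.0]
top wick_pin 0.77 [245.1, 178.3]
top wick_pin 0.75 [263.6, 303.0]
top wick_pin 0.7 [258.3, 468.6]
[318.0541682  255.97391415]
```

View pics/c11.png

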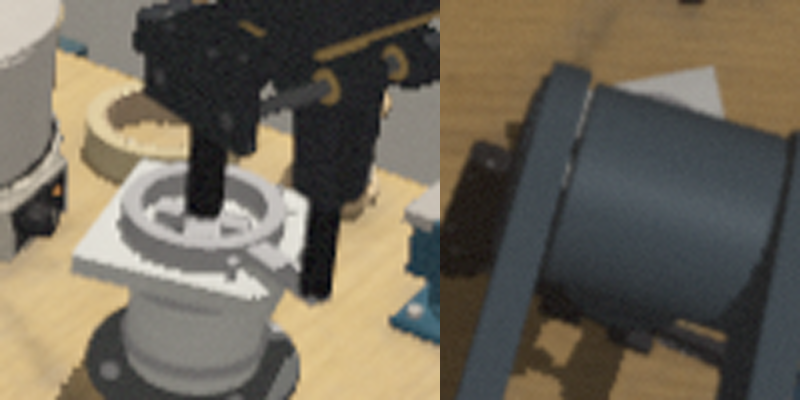

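The last viewable picture shows the pin well seated, and the shut fingers sitting on top of the knob (crop (318,200)) rather than around it. The real tips are therefore about 30 mm above the reported TCP, as the earlier tip pixels also hinted. I reopen and go lower in small, force-checked steps.

Call:
servo_tool --commands '[[[-6,0,0,0,0,0],[-6,0,0,0,0,0],[-6,0,0,0,0,0],[-6,0,0,0,0,0],[-6,0,0,0,0,0]]]' --claw -0.2

```text
clock: 15.72
position: [0.4544, 0.0274, 0.1235]
tool_rot: [[-0.001, -0.295, -0.956], [0.0, -0.956, 0.295], [-1.0, 0.0, 0.001]]
contact_force: [-0.2, 0.1, 0.1]
gripper_width: 0.0318
```

Call:
servo_tool --commands '[[[0,0,0,0,0,0],[0,0,0,0,0,0],[0,0,0,0,0,0],[0,0,0,0,0,0]]]'

```text
clock: 16.05
position: [0.4546, 0.0273, 0.1237]
tool_rot: [[-0.0, -0.295, -0.956], [0.0, -0.956, 0.295], [-1.0, 0.0, 0.0]]
contact_force: [-0.1, 0.1, 0.0]
gripper_width: 0.0526
```

Call:
servo_tool --commands '[[[4,0,0,0,0,0],[8,0,0,0,0,0],[12,0,0,0,0,0],[15,0,0,0,0,0],[15,0,0,0,0,0]]]'

```text
clock: 16.47
position: [0.4539, 0.0275, 0.1078]
tool_rot: [[-0.002, -0.295, -0.956], [0.0, -0.956, 0.295], [-1.0, 0.0, 0.002]]
contact_force: [-0.8, -0.1, 0.2]
gripper_width: 0.0529
```

Call:
servo_tool --commands '[[[3,0,0,0,0,0],[5,0,0,0,0,0],[8,0,0,0,0,0],[10,0,0,0,0,0],[10,0,0,0,0,0]]]'

```text
clock: 16.88
position: [0.4543, 0.0274, 0.0983]
tool_rot: [[-0.001, -0.295, -0.956], [0.0, -0.956, 0.295], [-1.0, 0.0, 0.001]]
contact_force: [0.2, 0.0, 0.4]
gripper_width: 0.0528
```

Call:
servo_tool --commands '[[[2,0,0,0,0,0],[4,0,0,0,0,0],[6,0,0,0,0,0],[6,0,0,0,0,0]]]'

```text
clock: 17.22
position: [0.4544, 0.0274, 0.0924]
tool_rot: [[-0.001, -0.295, -0.956], [0.0, -0.956, 0.295], [-1.0, 0.0, 0.001]]
contact_force: [-0.7, 0.8, -0.8]
gripper_width: 0.0527
```

```bash
python3 - <<'E'
from h import *
s=read_state();P=s["position"];R=s["tool_rot"];print(P,s["contact_force"])
b=imaging.grab_frame("scene");cv2.imwrite("pics/s12.png",b)
for k in(-.0266,-.036,0,.0266,.036):print(k,proj("scene",P+k*R[:,1]).round(1),proj("scene",P+k*R[:,1]-.03*R[:,0]).round(1))
g=(b.max(2)<48)
for row in b[205:275:2,375:445].max(2):print("".join("#" if v<48 else "+" if v<90 else "." for v in row))
E
```

```text
[0.45437638 0.02741199 0.09240502] [-0.68952643  0.76490907 -0.82465181]
-0.0266 [397.5 259.4] [398.9 246.4]
-0.036 [393.7 261. ] [395.  247.9]
0 [408.1 255. ] [409.7 242.1]
0.0266 [418.5 250.8] [420.2 237.9]
0.036 [422.  249.3] [423.8 236.5]
##################################+++............+#####+++++.++...+###
######+++###################+++...................+++++++..+++....+###
#############+++########+.......+.............+++++++++++++####++#####
########################+..++######+....+++++++++++++########.....#...
#######################################+++++++..############..........
#####################++++##############+......+#############..........
####################+.++..+###########+......+#############...........
###################++++++..+##########+......+#############...........
##########+########+++++...###########.......+############............
+########+++#######+##++.+########+..........+############............
.+########++##################+..............############.............
.+############################..............+############.............
.+###
[... 927 characters left out ...]
.....................................................++++++++
...............................................................+...+++
.................................................................+....
.....................................................+++...........+++
..........................................................++..........
......................+++++....................................++.....
.....................++++++++......................................+++
....................++++++++..........................................
....................++++++............................................
...................++++++.............................................
```

The character map of the scene picture now shows the fingers on both sides of the knob: tips at rows 249 and 237, knob at columns 406–414. I close.

Call:
servo_tool --commands '[[[0,0,0,0,0,0],[0,0,0,0,0,0],[0,0,0,0,0,0],[0,0,0,0,0,0],[0,0,0,0,0,0]]]' --claw 1

```text
clock: 17.68
position: [0.4547, 0.0274, 0.0929]
tool_rot: [[0.0, -0.295, -0.956], [0.0, -0.956, 0.295], [-1.0, -0.0, -0.0]]
contact_force: [0.2, -0.2, 0.4]
gripper_width: 0.0218
```

Call:
servo_tool --commands '[[[0,0,0,0,0,0],[0,0,0,0,0,0],[0,0,0,0,0,0],[0,0,0,0,0,0]]]'

```text
clock: 18.02
position: [0.4547, 0.0273, 0.0929]
tool_rot: [[0.0, -0.295, -0.956], [-0.0, -0.956, 0.295], [-1.0, 0.0, -0.0]]
contact_force: [-0.2, -0.2, -0.0]
gripper_width: 0.0149
```

Call:
servo_tool --commands '[[[6.8,0,0,0,0,0]]]'

```text
clock: 18.1
position: [0.4565, 0.0271, 0.0892]
tool_rot: [[0.003, -0.294, -0.956], [-0.001, -0.956, 0.294], [-1.0, -0.0, -0.003]]
contact_force: [-8.6, 2.3, 41.6]
gripper_width: 0.0152
```

I put that shift in the wrong column, so the tool pressed down by mistake. I undo it at once.

Call:
servo_tool --commands '[[[-7,0,0,0,0,0],[-7,0,0,0,0,0]]]'

```text
clock: 18.27
position: [0.4548, 0.0272, 0.0921]
tool_rot: [[0.001, -0.295, -0.955], [-0.0, -0.955, 0.295], [-1.0, -0.0, -0.001]]
contact_force: [4.2, -0.9, -9.9]
gripper_width: 0.015
```

```bash
python3 - <<'E'
from h import *
s=read_state();print(s["position"],s["contact_force"],s["gripper_width"],s["joints"])
b=imaging.grab_frame("scene")
print([ (round(d["p"],2),d["centre"]) for d in spotter.pinpoint("scene","wick_pin")[:4]])
E
```

```text
[0.45478849 0.02721783 0.0920814 ] [ 4.17637992 -0.94703395 -9.89764047] 0.014978635927549716 [-2.01776003e-01  5.26282131e-02  1.99844290e+00  3.14335464e-05
  1.08975298e+00  1.66845593e+00]
[(0.85, [410.0, 196.4]), (0.74, [304.9, 156.5]), (0.49, [236.0, 380.1])]
```

Call:
servo_tool --commands '[[[1,6.8,-0.3,-0.08,0,0],[1,13.5,-1.1,-0.16,0,0],[1,20.2,-2.4,-0.24,0,0],[1,26.7,-4.3,-0.32,0,0],[1,33.1,-6.7,-0.4,0,0]]]'

```text
clock: 18.78
position: [0.4514, -0.0064, 0.092]
tool_rot: [[0.0, 0.104, -0.995], [0.0, -0.995, -0.104], [-1.0, -0.0, -0.0]]
contact_force: [1.5, 0.6, -0.7]
gripper_width: 0.0148
```

Call:
servo_tool --commands '[[[0,6.8,-0.3,-0.08,0,0],[0,13.5,-1.1,-0.16,0,0],[0,20.2,-2.4,-0.24,0,0],[0,26.7,-4.3,-0.32,0,0],[0,33.1,-6.7,-0.4,0,0]]]'

```text
clock: 19.2
position: [0.4611, -0.0389, 0.0919]
tool_rot: [[-0.001, 0.483, -0.875], [-0.0, -0.875, -0.483], [-1.0, -0.0, 0.001]]
contact_force: [-1.2, -0.3, 0.5]
gripper_width: 0.0153
```

Call:
servo_tool --commands '[[[0,6.8,-0.3,-0.08,0,0],[0,13.5,-1.1,-0.16,0,0],[0,20.2,-2.4,-0.24,0,0],[0,26.7,-4.3,-0.32,0,0],[0,30.0,-5.4,-0.36,0,0]]]'

```text
clock: 19.62
position: [0.4804, -0.0633, 0.0919]
tool_rot: [[-0.001, 0.761, -0.649], [-0.001, -0.649, -0.761], [-1.0, -0.0, 0.001]]
contact_force: [-2.3, -1.7, 2.8]
gripper_width: 0.015
```

Call:
servo_tool --commands '[[[0,2.0,0,-0.024,0,0],[0,4.0,-0.1,-0.047,0,0],[0,6.0,-0.2,-0.07,0,0],[0,6.0,-0.2,-0.07,0,0]]]'

```text
clock: 19.95
position: [0.4851, -0.067, 0.092]
tool_rot: [[-0.0, 0.803, -0.596], [-0.002, -0.596, -0.803], [-1.0, 0.001, 0.001]]
contact_force: [-0.9, -5.4, 0.5]
gripper_width: 0.0148
```

Call:
servo_tool --commands '[[[0,1.5,-0.5,-0.018,0,0],[0,3.0,-0.5,-0.035,0,0],[0,3.0,-0.5,-0.035,0,0]]]'

```text
clock: 20.2
position: [0.4874, -0.0688, 0.092]
tool_rot: [[-0.001, 0.823, -0.568], [-0.002, -0.568, -0.823], [-1.0, 0.0, 0.003]]
contact_force: [-3.8, -7.7, 0.5]
gripper_width: 0.0153
```

Call:
servo_tool --commands '[[[0,1.5,1,-0.018,0,0],[0,3.0,1,-0.035,0,0],[0,3.0,1,-0.035,0,0]]]'

```text
clock: 20.45
position: [0.4889, -0.0698, 0.0919]
tool_rot: [[-0.002, 0.843, -0.538], [0.001, -0.538, -0.843], [-1.0, -0.002, 0.001]]
contact_force: [-5.0, -1.5, 5.3]
gripper_width: 0.0151
```

Call:
servo_tool --commands '[[[0,1.5,0,-0.01,0,0],[0,3.0,0,-0.02,0,0],[0,3.0,0,-0.02,0,0]]]'

```text
clock: 20.7
position: [0.4889, -0.0696, 0.0917]
tool_rot: [[-0.008, 0.854, -0.521], [0.004, -0.521, -0.854], [-1.0, -0.009, 0.001]]
contact_force: [-15.6, 4.1, 15.0]
gripper_width: 0.015
```

The lever is hard against its stop: no more motion and 15 N tangential. I ease most of the push, open and rise.

Call:
servo_tool --commands '[[[0,-2,0,0,0,0],[0,-3,0,0,0,0],[0,-3,0,0,0,0]]]'

```text
clock: 20.95
position: [0.489, -0.0696, 0.0919]
tool_rot: [[-0.001, 0.853, -0.522], [0.0, -0.522, -0.853], [-1.0, -0.001, 0.0]]
contact_force: [-5.3, -0.3, 3.9]
gripper_width: 0.0149
```

Call:
servo_tool --commands '[[[0,0,0,0,0,0],[0,0,0,0,0,0],[0,0,0,0,0,0],[0,0,0,0,0,0],[0,0,0,0,0,0]]]' --claw -0.2

```text
clock: 21.37
position: [0.49, -0.0699, 0.092]
tool_rot: [[0.0, 0.853, -0.523], [0.0, -0.523, -0.853], [-1.0, 0.0, -0.0]]
contact_force: [0.3, -0.6, 0.8]
gripper_width: 0.0465
```

Call:
servo_tool --commands '[[[0,0,0,0,0,0],[0,0,0,0,0,0],[0,0,0,0,0,0]]]'

```text
clock: 21.62
position: [0.4897, -0.07, 0.092]
tool_rot: [[0.0, 0.853, -0.523], [0.0, -0.523, -0.853], [-1.0, 0.0, -0.0]]
contact_force: [0.5, -0.1, 0.5]
gripper_width: 0.053
```

Call:
servo_tool --commands '[[[-15,0,0,0,0,0],[-40,0,0,0,0,0],[-75,0,0,0,0,0],[-110,0,0,0,0,0],[-130,0,0,0,0,0]]]'

```text
clock: 22.03
position: [0.491, -0.0704, 0.226]
tool_rot: [[0.004, 0.853, -0.523], [-0.002, -0.523, -0.853], [-1.0, 0.005, -0.001]]
contact_force: [0.4, -1.0, 0.8]
gripper_width: 0.0527
```

Call:
servo_tool --commands '[[[-20,-11,125,0,0,0],[-20,-11,125,0,0,0],[-20,-11,125,0,0,0],[-20,-11,125,0,0,0]]]'

```text
clock: 22.37
position: [0.4126, -0.1756, 0.2435]
tool_rot: [[0.001, 0.85, -0.527], [-0.004, -0.527, -0.85], [-1.0, 0.002, 0.003]]
contact_force: [-0.4, -0.7, 0.9]
gripper_width: 0.0528
```

Call:
servo_tool --commands '[[[0,-11,125,0,0,0],[0,-11,125,0,0,0],[0,-11,125,0,0,0],[0,-11,125,0,0,0]]]'

```text
clock: 22.7
position: [0.3368, -0.2765, 0.2421]
tool_rot: [[-0.001, 0.849, -0.529], [-0.002, -0.529, -0.849], [-1.0, 0.0, 0.003]]
contact_force: [0.6, -0.2, 1.3]
gripper_width: 0.0529
```

```bash
python3 - <<'E'
from h import *
np.set_printoptions(precision=4,suppress=True)
s=read_state();print(s["position"],s["contact_force"])
for c in("scene","top"):
  b=imaging.grab_frame(c);o=cv2.imread(f"pics/{c}0.png");cv2.imwrite(f"pics/{c}_f.png",b)
  for n,z in dict(wick_pin=.09,lever_grip=.135,plain_pin=.085,wick_spool=0,pouring_jug=0).items():
    for d in spotter.pinpoint(c,n)[:2]:print(c,n,round(d["p"],2),d["centre"],back(c,d["centre"],z)[:2])
  D=cv2.absdiff(b,o).max(2)>40;print(c)
  n,l,st,ce=cv2.connectedComponentsWithStats(cv2.dilate(D.astype(np.uint8),np.ones((3,3))));print([x[:5].tolist() for x in st[1:] if x[4]>40])
for q in(1.3,1.35,1.4):
  for w in (15,17):
    a=2.442+q+np.radians(w);k=np.array([.5357+.085*np.cos(a),.0025+.085*np.sin(a)]);print(q,w,k,proj("scene",[*k,.135]),proj("top",[*k,.135]))
b=cv2.imread("pics/top_f.png")[235:310:2,345:420].max(2)
for row in b:print("".join("#" if v<55 else "+" if v<100 else "." if v<150 else " " for v in row))
E
```

```text
[ 0.3368 -0.2765  0.2421] [ 0.6202 -0.1917  1.2757]
scene wick_pin 0.87 [408.6, 196.5] [0.4842 0.5031]
scene wick_pin 0.76 [236.1, 379.6] [0.5368 0.0033]
scene lever_grip 0.62 [212.8, 418.8] [ 0.4879 -0.0609]
scene plain_pin 0.88 [314.3, 327.9] [0.4713 0.2494]
scene wick_spool 0.66 [227.6, 413.2] [ 0.5694 -0.2029]
scene pouring_jug 0.6 [273.9, 244.3] [0.7502 0.1963]
scene pouring_jug 0.26 [237.4, 380.9] [ 0.6058 -0.1137]
scene
[[510, 0, 61, 201, 2594], [601, 0, 23, 8, 157], [576, 74, 21, 13, 237], [507, 93, 133, 191, 8698], [390, 202, 37, 56, 831], [365, 208, 33, 32, 588], [188, 245, 25, 58, 786], [459, 244, 48, 55, 1002], [370, 260, 33, 81, 1121], [402, 267, 11, 10, 80], [157, 294, 42, 27, 527], [300, 295, 17, 14, 179], [557, 311, 79, 96, 4021], [265, 312, 32, 46, 888], [349, 318, 16, 14, 165], [159, 363, 87, 98, 2920], [616, 461, 21, 19, 167]]
top wick_pin 0.82 [262.2, 305.2] [0.5171 0.1668]
top wick_pin 0.69 [247.4, 175.8] [0.526  0.4509]
top lever_grip 0.87 [286.6, 420.1] [ 0.479 -0.077]
top plain_pin 0.54 [277.4, 266.0] [0.4777 0.2486]
top wick_spool 0.94 [259.5, 468.7] [ 0.5698
[... 3175 characters left out ...]
................
...........................................................................
...........................................................................
...........................................................................
..........................................................................+
..........................................................................+
..........................................................................+
..........................................................................+
..........................................................................+
..........................................................................+
```

The checks agree:
- **Knob:** scene pixel (419, 213) against (420, 211) expected for locked.
- **Wick pin:** at the hole.
- **Plain pin, spool and jug:** unmoved within noise.

The arm is clear, so I hand in.

```bash
python3 -c "
from plant import r
print(r.job_done())"
```

```text
the job is handed in; nothing more can be done
None
```

I put the wick pin through the guide hole with its crossbar seated in the groove, swung the lever to its stop, let go and moved the arm clear. The job was handed in at about 23 s on the robot's clock.

**Last checks**
- **Pin:** it seated at the height expected for the crossbar on the cap, not up on the rails, with 3.8 N of contact. The final scene picture places it at (0.537, 0.003), on the hole. The top camera did not pick it out.
- **Lever:** it stopped moving against about 15 N. The knob is then within about 2 pixels of the locked position in the scene camera, and about 6 in the top camera, which is the less accurate of the two.
- **Lugs:** I did not see them over the crossbar, because I had used all my picture views. That they cover it follows from the lever being home.
- **Plain pin, spool and jug:** all where they were, within measuring noise.

**What went wrong or disagreed**
- **First grip on the knob:** it closed above the knob, because the real fingertips sit about 30 mm higher than the reported tool point. I reopened, went lower and gripped it properly.
- **Wrong entry in one move:** I put a shift in the wrong column, which pressed the gripped knob down. The wrist read about 42 N for a moment before I undid it. The wrist limit is 120 N, but the 40 N limit covers the arm and gripper body. I believe only the finger pads were in contact.
- **Coloured look-alikes:** the green, orange and red ones appear to have shifted between about 4 s and 8 s. The arm was not near the red or orange ones, but it was working close to the green one. I cannot say what moved them.

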